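Release and close the rack's slide-out tray, then clamp it

ROBOT

A 6-joint arm with a two-finger parallel gripper is mounted at the origin on the work surface. World frame = base frame: x ahead of the robot, y to its left, z up, the work surface at z = 0. Lengths are in mm, angles in rad, forces in N, time in s.
With the tool pointing down it reaches from about 400 to 925 mm from the base axis. Payload 12.5 kg.
Tool frame: the origin (TCP) lies at the centre of the arm's flange, where the gripper is bolted on; the fingertips stand 190 mm ahead of it and the grasp point (between the pads) lies 171 mm ahead of it; z points along the fingers, y is the line along which they close (so a half turn about z gives the same grasp; the last joint's range is limited). The gripper opens to 95 mm and grips with 3 to 60 N. Pads are 20 mm wide; open, the fingers measure 119 mm over their backs; the gripper's body (75 mm by 180 mm) begins 59 mm behind the grasp point.
Start: joints at [-1.319, 0.491, 1.559, -0, 1.092, -0.106], TCP at [218.903, -585.411, 404.761] pointing down, gripper open.
Joint ranges: [-3.1, 3.1], [-0.84, 2.19], [0.05, 2.79], [-1.13, 4.28], [0.06, 2.93], [-2.69, 2.69]. Speed limits (rad/s): [2.22, 2.22, 2.79, 3.14, 3.14, 3.14].

INTERFACE

Orientations are given as [roll, pitch, yaw] about the fixed x, y, z axes, in that order (R = Rz(yaw) Ry(pitch) Rx(roll)).
In Python, from cell import env, read_camera, search_frame, cut_out gives the robot as it stands. The module is installed in compiled form; this text tells all that it offers.
- The arm moves only by the tool move_arm, never from a script. Its argument "commands" is a list of rows, each a list of 3 entries, a list of its own where there are three numbers: the shift along the world's x, y, z normalised to -1 to 1, where 1 is 0.03 m, then the turn about the world's z normalised to -1 to 1, where 1 is 0.08 rad, then the opening, from -1 (shut) to 1 (fully open), so that 0 is half open. A call has 1 to 20 rows; each row shifts and turns the commanded pose from where the row before left it; what a row does not reach is not made up. A row lasts 1/12 s, in which the tool goes at most 41.7 mm and 7.16 degrees, less where a joint would pass 70% of its speed; a pose out of reach is approached as far as the arm can. A call with a number of a shift or a turn outside -1 to 1 is refused whole. A call with a gripper value outside its range is refused whole. The fingers move at their own pace and stop on an object; the grip force is fixed at half the most. Time passes only in rows, so rows that do not move let the fingers close. It gives the time, the measured TCP pose, the force, the opening and the grip force at its end, in the units of the state.
- env.state(): the state, without advancing time (a new reading comes with each control period).
- read_camera(name): name is "side" or "top" or "wrist"; returns a dict with "image" (480x640x3 uint8, red, green, blue), "fx", "fy", "cx", "cy" (pixels), "rvec" (rotation vector, rad) and "tvec" (3), from world to camera coordinates, as OpenCV has them. Camera axes: x right, y down, z forward; pixel columns grow to the right and rows downward; lengths in mm; the calibration is good to about 2 mm. A picture is of the moment at which its call begins. There is no depth.
- env.job_done(): hands the job in; it is judged then, once.
Trained networks look in a picture, given as the dict that the camera call returned (one of the last four; its "shot" number tells which), for a name from the list of things; names that differ only in an ending like _2 or _b are one class to them, and where a whole thing is asked for, a point or a joint stands for the part that bears it (a point fixed in the world has none). Each returns a list of dicts, best first, with "confidence" (0 to 1); they miss things now and then, are a little off and sometimes report something else, mostly with a low value. They report only what shows in the picture. A call takes as long as a camera call.
- search_frame(thing, picture): "at" ([column, row] in pixels, amid what is visible of it).
- cut_out(thing, picture): "region" (480x640 bool, what is visible of it) and "at" ([column, row] in pixels, amid what is visible of it).
The state is a dict: "t": time; "joints": joint angles; "qvel": joint speeds; "tau": joint torques, N m; "eef_pos": TCP position; "tcp_rot": TCP orientation; "ft_force": force on the tool from outside, world axes, zero at the start; "moment": the same for the moment, N m; "opening": opening from 0.0 (shut) to 1.0 (fully open); "grip_force": force on a finger pad.
Only numpy, scipy, OpenCV 4.12 (cv2) and the standard library are available. Lean on these libraries where they do the work, as an engineer would, in place of code of your own. Each camera call takes 0.05 s, during which the arm holds its last target. There are 200 camera calls.

TASK

The equipment tray of the small bench rack is fully pulled out and locked there. Press its release lever down and, keeping it pressed, push the tray back into the rack until it is fully home; only then swing the two clamp arms on the rack's front all the way down across the tray's front panel. Leave the other things on the bench where they are.

Things in the scene. Friction and masses are not known exactly. Their poses are not given: they have to be found in the camera images.
- rack: Fixed half-width bench rack, a grey sheet-metal case 270 mm wide, 230 mm deep, 112 mm high, with aluminium flanges left and right of its open front. Origin: on the table under the middle of the front (the outer face of the flanges). Its x axis points into the rack, horizontally, y to the left as seen by someone facing the front, z up. The tray slides along x.
- tray (a joint): How far the tray is pulled out, in m: 0.155 fully out, 0 fully home (hard stop). Open aluminium chassis with circuit boards, 0.8 kg; slides with about 2.5 N of friction, stays where left (a finger dragged back on the pad pulls it out again). Fully out, a hook holds it, freed only while the release lever is pressed; once in by 25 mm the lever is no longer needed.
- panel_top (a point): Middle of the top edge of the tray's front panel, on its front face, 102 mm above the table; moves with the tray, at rack x = -0.006 when home. The panel is 180 mm wide and 70 mm high, with a middle part 90 mm wide that rises to 102 mm.
- lever_pad (a point): Centre of the top face of the release lever's black finger pad, which sticks out of the middle of the tray's front panel: 50 mm wide (along y), 36 mm deep (along x), 80 mm above the table at rest, centre 19 mm in front of the panel's face. The panel rises 22 mm above the pad, so a finger on the pad can push the panel. Moves with tray and lever.
- lever (a joint): Angle of the release lever in rad: 0 at rest, 0.18 fully pressed. Its pivot lies 85 mm behind the pad's centre, so the pad sinks 8.5 mm per 0.1 rad; the hook is free from 0.12 rad (pad down 10.5 mm); stop at 15 mm. A spring raises it: 2.5 N at the pad to start, 6 N at 0.12 rad, 8 N at the stop.
- clamp_left (a joint): Left clamp arm (rack's +y side), rad: 0 raised (68 degrees above level, leaning to the middle of the front), 1.187 fully down (level, hard stop). Starts at 0 to 0.3. Turns in the plane of the front with 0.08 N m friction, stays where left. Steel bar 80 mm from pivot to tip, 14 mm thick, 24 mm deep (rack x -0.035 to -0.011), black tip, hub radius 12 mm.
- clamp_right (a joint): Right clamp arm (rack's -y side), the mirror image of the left one: 0 raised, 1.187 fully down.
- clamp_left_pivot (a point): Pivot of the left clamp arm, mid-depth of the arm: at rack x -0.023, y +0.116, 55 mm above the table. Fixed.
- clamp_right_pivot (a point): Pivot of the right clamp arm, at rack x -0.023, y -0.116, 55 mm above the table. Fixed.
- clamp_left_tip (a point): Tip of the left clamp arm, on its centre line, 80 mm from the pivot; moves with it.
- clamp_right_tip (a point): Tip of the right clamp arm, on its centre line, 80 mm from the pivot; moves with it.
- spool: Bystander: metal solder spool, 64 mm across, 50 mm high, standing on the table left of the tray.
- pliers: Bystander: pliers lying on the table, about 140 mm long, 16 mm high.
- multimeter: Bystander: hand multimeter, 140 x 75 x 32 mm, lying on the rear of the rack's top. Origin at its underside, 112 mm above the table.
- mug: Bystander: white mug, 80 mm across, 95 mm high.
- bottle: Bystander: white plastic bottle, 60 mm across, 130 mm high.
- screwdriver: Bystander: screwdriver lying on the table, 200 mm long.

How it is judged:
By the outcome, as a careful person would: the job done as asked, in the order asked, and still so for the second after the job is handed in, with the robot touching nothing.
It also fails if it takes over 58 s, if anything falls off the work surface, if the arm or the gripper's body presses on something with over 40 N, if the wrist force passes 120 N, or if a joint passes its speed limit or range.

## Working session

There is one attempt and no reset: what is moved stays moved. The work goes in short steps, Python scripts to look and compute and a tool call to move; the robot and the scene stay as the last step left them, time stands still between calls to the robot, and variables do not carry over. Pictures are saved under pics/ and viewed, at most 10 in all, crops included, and the job is handed in when it is done.

Besides the shell and the picture viewer there is one more tool, called after "Call:" as a command line: name --argument value ..., lists and objects as JSON in quotes. move_arm: Moves the arm, as the interface text tells. Its arguments: {"type":"object","properties":{"commands":{"type":"array","items":{"type":"array"}}},"required":["commands"]}

```bash
mkdir -p pics; cat > h.py <<'E'
from cell import env, read_camera, search_frame, cut_out
import numpy as np, cv2
def PM(p):
    R=cv2.Rodrigues(np.array(p["rvec"],float))[0]; t=np.array(p["tvec"],float).reshape(3)
    return R,t
def ray(p,uv):
    R,t=PM(p); d=R.T@np.array([(uv[0]-p["cx"])/p["fx"],(uv[1]-p["cy"])/p["fy"],1]); return -R.T@t,d/np.linalg.norm(d)
def atz(p,uv,z):
    c,d=ray(p,uv); return c+d*(z-c[2])/d[2]
def proj(p,X):
    R,t=PM(p); c=R@np.array(X,float)+t; return [p["fx"]*c[0]/c[2]+p["cx"],p["fy"]*c[1]/c[2]+p["cy"]]
E
python3 - <<'E'
from h import *
for n in("top","side"):
    p=read_camera(n); cv2.imwrite(f"pics/{n}0.png",p["image"][:,:,::-1])
    print(n,-PM(p)[0].T@PM(p)[1])
    Z=dict(panel_top=102,lever_pad=80,rack=112,clamp_left_tip=125,clamp_right_tip=125,spool=50,mug=95,bottle=130,pliers=10,screwdriver=10,multimeter=144)
    for k,z in Z.items():
        for r in search_frame(k,p)[:2]: print(k,np.round(r["at"]),round(r["confidence"],2),np.round(atz(p,r["at"],z)))
s=env.state();print(s["t"],s["tcp_rot"],s["ft_force"])
E
```

```text
top [ 408.98968431   12.36420964 1288.91633016]
panel_top [335. 180.] 0.96 [626.  -5. 102.]
lever_pad [353. 176.] 0.68 [641. -45.  80.]
rack [282. 202.] 0.67 [575. 110. 112.]
clamp_left_tip [322. 228.] 0.78 [518.  21. 125.]
clamp_right_tip [287. 157.] 0.55 [671. 101. 125.]
spool [375. 261.] 0.67 [451. -99.  50.]
spool [141. 280.] 0.16 [399. 432.  50.]
mug [503. 175.] 0.95 [ 646. -378.   95.]
mug [375. 258.] 0.44 [457. -96.  95.]
bottle [144. 282.] 0.97 [397. 399. 130.]
pliers [451. 250.] 0.78 [ 480. -281.   10.]
screwdriver [482. 329.] 0.78 [ 297. -355.   10.]
screwdriver [334. 181.] 0.68 [642.  -3.  10.]
multimeter [219. 208.] 0.67 [554. 241. 144.]
multimeter [504. 176.] 0.46 [ 632. -363.  144.]
side [  136.82522749 -1193.09033321  1051.24746858]
panel_top [357. 256.] 0.67 [598. -70. 102.]
lever_pad [363. 246.] 0.87 [641.  -8.  80.]
lever_pad [331. 234.] 0.37 [579.  75.  80.]
rack [332. 237.] 0.71 [562.  19. 112.]
clamp_left_tip [319. 247.] 0.88 [508. -28. 125.]
clamp_right_tip [367. 220.] 0.6 [673.  41. 125.]
spool [312. 297.] 0.63 [ 453. -128.   50.]
mug [430. 348.] 0.6 [ 631. -423.   95.]
bottle [244. 191.] 0.61 [385. 307. 130.]
pliers [345. 348.] 0.91 [ 486. -283.   10.]
screwdriver [329. 237.] 0.74 [599. 152.  10.]
screwdriver [283. 380.] 0.6 [ 319. -330.   10.]
multimeter [302. 194.] 0.76 [537. 206. 144.]
1.2 [3.14150633e+00 2.37997573e-05 3.57767584e-01] [0.29098771 0.39005465 0.31003391]
```

View pics/top0.png

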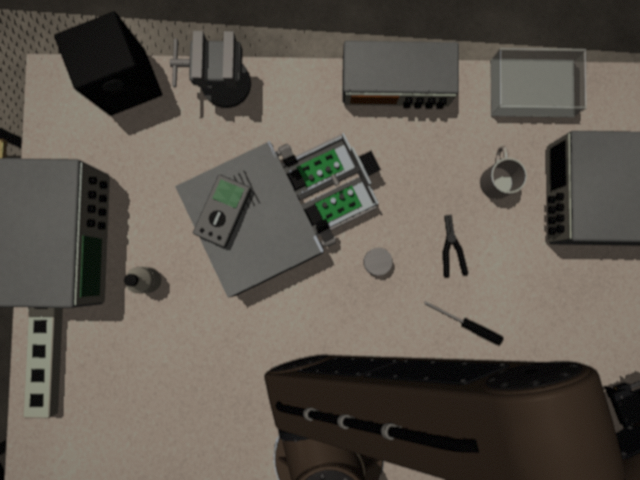

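View pics/side0.png

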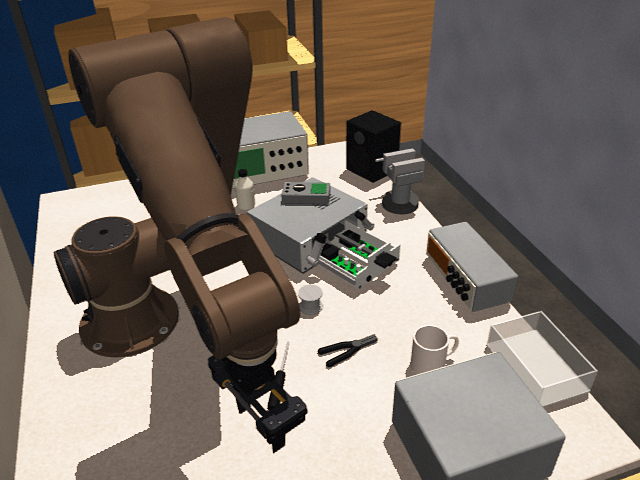

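```bash
python3 - <<'E'
from h import *
a=cv2.imread("pics/top0.png")[125:305,165:400]; cv2.imwrite("pics/c1.png",cv2.resize(a,None,fx=3.3,fy=3.3,interpolation=cv2.INTER_CUBIC))
b=cv2.imread("pics/side0.png")[170:300,240:410]; cv2.imwrite("pics/c2.png",cv2.resize(b,None,fx=4.5,fy=4.5,interpolation=cv2.INTER_CUBIC))
p=read_camera("top")
m=cut_out("rack",p)[0]["region"]; 
ys,xs=np.nonzero(m); print(m.sum(),cv2.boxPoints(cv2.minAreaRect(np.c_[xs,ys].astype(np.float32))))
for k,z in(("lever_pad",80),):
  for r in cut_out(k,p): m=r["region"];print(r["at"],r["confidence"],m.sum(),atz(p,r["at"],z))
# corners of roof
for uv in((177,185),(268,145),(327,252),(232,296)): print(uv,atz(p,uv,112))
E
```

```text
17151 [[173.30463 186.16754]
 [346.8294  100.78235]
 [402.4156  213.74786]
 [228.89081 299.13306]]
[351.7, 175.6] 0.65 859 [641.42223875 -42.06141552  80.        ]
(177, 185) [608.60645292 340.9223667  112.        ]
(268, 145) [700.3158939  144.04171034 112.        ]
(327, 252) [467.05526437  10.88549398 112.        ]
(232, 296) [368.89307515 214.36354642 112.        ]
```

View pics/c1.png

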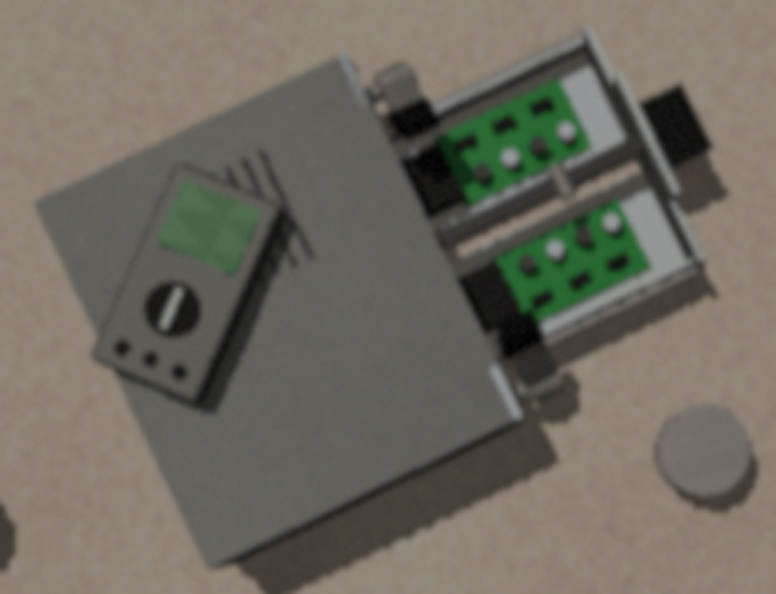

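View pics/c2.png

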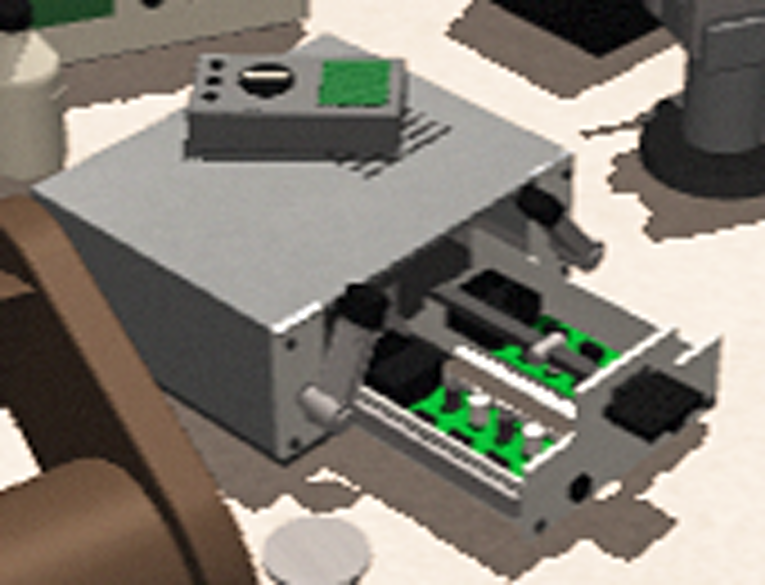

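```bash
python3 - <<'E'
from h import *
from scipy.optimize import least_squares
T=read_camera("top");S=read_camera("side")
c1=lambda u,v:(165+u/3.3,125+v/3.3); c2=lambda u,v:(240+u/4.5,170+v/4.5)
obs=[(T,c1(37,203),(230,-135,112)),(T,c1(340,57),(0,-135,112)),(T,c1(522,418),(0,135,112)),(T,c1(212,566),(230,135,112)),(T,c1(677,127),(-180,0,80)),
(S,c2(280,330),(0,135,112)),(S,c2(573,155),(0,-135,112)),(S,c2(35,188),(230,135,112)),(S,c2(655,400),(-180,0,80)),(S,c2(285,463),(0,135,0))]
def W(q,X):
    c,s=np.cos(q[2]),np.sin(q[2]); return (q[0]+c*X[0]-s*X[1],q[1]+s*X[0]+c*X[1],X[2])
f=lambda q:np.concatenate([np.subtract(proj(p,W(q,X)),uv) for p,uv,X in obs])
r=least_squares(f,[583,77,2.0],loss="soft_l1",x_scale=[100,100,1]); print(r.x,np.round(r.fun.reshape(-1,2),1))
q=r.x; np.save("q.npy",q)
for n,X in dict(pad=(-180,0,80),panel=(-161,0,102),padhome=(-25,0,80),cl=(-23,116,55),cr=(-23,-116,55),ltip=(-23,86,129),rtip=(-23,-86,129)).items(): print(n,np.round(W(q,X),1))
for p in(T,S):
  for n in("clamp_left_tip","clamp_right_tip"):
    # angle fit from detection
    d=search_frame(n,p)[0]; s=1 if "left" in n else -1
    e=[]
    for a in np.arange(0,.4,.02):
        th=np.radians(68)-a; X=W(q,(-23,s*(116-80*np.cos(th)),55+80*np.sin(th)))
        e.append(np.hypot(*np.subtract(proj(p,X),d["at"])))
    print(n,d["at"],np.argmin(e)*.02,min(e),[np.round(proj(p,W(q,(-23,s*(116-80*np.cos(np.radians(68)-a)),55+80*np.sin(np.radians(68)-a)))),1) for a in (0,.3)])
for n,z in (("spool",50),):
    d=search_frame(n,T)[0];print(n,atz(T,d["at"],z))
E
```

```text
[591.83911407  77.97543242   2.04376744] [[-0.7 -0.9]
 [ 2.2 -2.5]
 [ 1.3 -1.8]
 [-0.4  0.4]
 [-0.4 -1.9]
 [-1.4  0.9]
 [-0.7 -0.8]
 [-2.4  0.2]
 [-0.8  0.1]
 [-0.9  3.5]]
pad [673.8 -82.3  80. ]
panel [665.2 -65.3 102. ]
padhome [603.2  55.7  80. ]
cl [499.1   4.7  55. ]
cr [705.6 110.3  55. ]
ltip [525.8  18.3 129. ]
rtip [678.9  96.7 129. ]
clamp_left_tip [322.9, 228.6] 0.0 4.5063491078847004 [array([324. , 224.2]), array([319.8, 216.3])]
clamp_right_tip [288.3, 156.0] 0.06 1.7060711576168281 [array([288.8, 153.1]), array([293.3, 162.8])]
clamp_left_tip [317.7, 249.7] 0.0 15.256268170838224 [array([319.6, 234.6]), array([325. , 234.9])]
clamp_right_tip [363.2, 219.9] 0.34 7.990446853702139 [array([361.7, 208.4]), array([356.9, 215. ])]
spool [ 453.0911129  -100.32911475   50.        ]
```

Call:
move_arm --commands '[[[0.73,0.82,0],1,-1],[[0.73,0.82,0],1,-1],[[0.73,0.82,0],1,-1],[[0.73,0.82,0],1,-1],[[0.73,0.82,0],1,-1],[[0.73,0.82,0],1,-1],[[0.73,0.82,0],1,-1],[[0.73,0.82,0],1,-1],[[0.73,0.82,0],1,-1],[[0.73,0.82,0],1,-1],[[0.73,0.82,0],1,-1],[[0.73,0.82,0],1,-1],[[0.73,0.82,0],1,-1],[[0.73,0.82,0],1,-1],[[0.73,0.82,0],1,-1],[[0.73,0.82,0],1,-1],[[0.73,0.82,0],1,-1],[[0.73,0.82,0],1,-1],[[0.73,0.82,0],1,-1],[[0.73,0.82,0],1,-1]]'

```text
t: 3.37
eef_pos: [657.8, -91.9, 404.8]
tcp_rot: [3.141, 0.0, 1.962]
ft_force: [-0.6, 0.2, -0.2]
opening: 0.006
grip_force: 0.0
```

Call:
move_arm --commands '[[[0,0,0],1,-1],[[0,0,0],0.075,-1],[[0,0,0],0,-1],[[0,0,0],0,-1]]'

```text
t: 3.7
eef_pos: [656.5, -94.0, 404.8]
tcp_rot: [-3.141, -0.0, 2.041]
ft_force: [0.2, 0.4, 0.8]
opening: 0.0
grip_force: 0.0
```

```bash
python3 - <<'E'
from h import *
s=env.state();print(s["t"],s["eef_pos"],s["tcp_rot"],s["ft_force"])
p=read_camera("wrist"); cv2.imwrite("pics/w0.png",p["image"][:,:,::-1])
q=np.load("q.npy");c,sn=np.cos(q[2]),np.sin(q[2])
for n,z in (("lever_pad",80),("panel_top",102)):
    for r in cut_out(n,p)[:2]:
        a=r["at"];w=atz(p,a,z);d=w[:2]-q[:2];print(n,a,r["confidence"],np.round(w),"rack",c*d[0]+sn*d[1],-sn*d[0]+c*d[1])
for X in((-180,0,80),(-161,-45,102),(-161,45,102),(0,135,112)): print(X,np.round(proj(p,(q[0]+c*X[0]-sn*X[1],q[1]+sn*X[0]+c*X[1],X[2]))))
E
```

```text
3.7 [656.50347394 -94.03028236 404.7928371 ] [-3.14147419e+00 -7.58383702e-05  2.04054562e+00] [0.21922814 0.35551083 0.75688966]
lever_pad [348.1, 169.1] 0.7 [657. -48.  80.] rack -142.00655731764385 -0.7817305112058506
panel_top [347.8, 100.2] 0.56 [634.  -8. 102.] rack -95.8933503228798 1.6597348771110632
(-180, 0, 80) [346. 221.]
(-161, -45, 102) [415. 200.]
(-161, 45, 102) [283. 201.]
(0, 135, 112) [114. -79.]
```

View pics/w0.png

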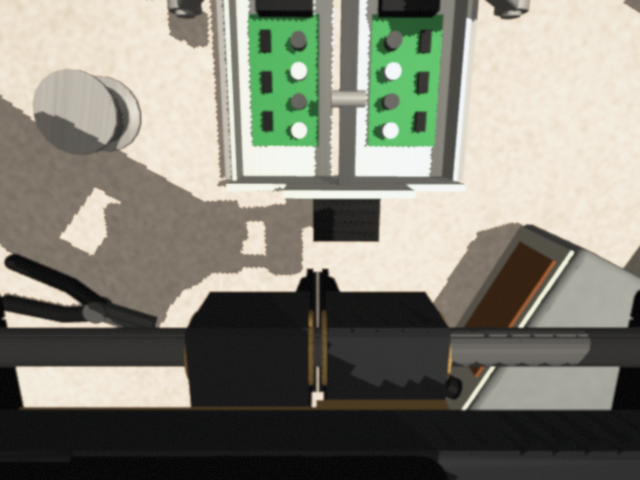

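Call:
move_arm --commands '[[[0.27,0.22,-0.4],0.04,-1],[[0.27,0.23,-0.8],0,-1],[[0,0,-0.8],0,-1],[[0,0,-0.8],0,-1],[[0,0,-0.7],0,-1],[[0,0,-0.5],0,-1],[[0,0,-0.3],0,-1],[[0,0,0],0,-1],[[0,0,0],0,-1]]'

```text
t: 4.6
eef_pos: [673.4, -79.9, 275.6]
tcp_rot: [-3.141, -0.0, 2.047]
ft_force: [-0.2, 0.2, 0.0]
opening: 0.004
grip_force: 0.0
```

Call:
move_arm --commands '[[[0,0,-0.15],0,-1],[[0,0,-0.15],0,-1],[[0,0,-0.1],0,-1],[[0,0,-0.1],0,-1],[[0,0,0],0,-1],[[0,0,0],0,-1]]'

```text
t: 5.1
eef_pos: [673.5, -80.1, 261.7]
tcp_rot: [3.14, 0.002, 2.047]
ft_force: [0.8, -1.3, 6.2]
opening: 0.004
grip_force: 3.3
```

Call:
move_arm --commands '[[[0,0,-0.1],0,-1],[[0,0,-0.05],0,-1],[[0,0,0],0,-1],[[0,0,0],0,-1]]'

```text
t: 5.43
eef_pos: [673.4, -79.9, 257.5]
tcp_rot: [3.14, 0.001, 2.047]
ft_force: [0.7, 0.4, 8.5]
opening: 0.005
grip_force: 4.1
```

Call:
move_arm --commands '[[[-0.05,0.1,0],0,-1],[[-0.09,0.178,0],0,-1],[[-0.09,0.178,0],0,-1],[[-0.09,0.178,0],0,-1],[[-0.09,0.178,0],0,-1],[[-0.09,0.178,0],0,-1],[[-0.09,0.178,0],0,-1],[[-0.09,0.178,0],0,-1],[[-0.09,0.178,0],0,-1],[[-0.09,0.178,0],0,-1]]'

```text
t: 6.27
eef_pos: [647.6, -29.0, 257.6]
tcp_rot: [3.139, 0.002, 2.047]
ft_force: [0.8, -2.7, 7.9]
opening: 0.001
grip_force: 4.3
```

Call:
move_arm --commands '[[[-0.09,0.178,0],0,-1],[[-0.09,0.178,0],0,-1],[[-0.09,0.178,0],0,-1],[[-0.09,0.178,0],0,-1],[[-0.09,0.178,0],0,-1],[[-0.09,0.178,0],0,-1],[[-0.09,0.178,0],0,-1],[[-0.09,0.178,0],0,-1],[[-0.09,0.178,0],0,-1],[[-0.09,0.178,0],0,-1],[[-0.09,0.178,0],0,-1],[[-0.09,0.178,0],0,-1],[[-0.09,0.178,0],0,-1],[[-0.09,0.178,0],0,-1],[[-0.08,0.15,0],0,-1],[[0,0,0],0,-1]]'

```text
t: 7.6
eef_pos: [607.2, 51.0, 257.5]
tcp_rot: [3.139, 0.001, 2.047]
ft_force: [-0.2, 2.4, 8.6]
opening: 0.003
grip_force: 4.0
```

Call:
move_arm --commands '[[[-0.03,0.06,0],0,-1],[[-0.03,0.06,0],0,-1],[[-0.03,0.06,0],0,-1],[[-0.03,0.06,0],0,-1],[[0,0,0],0,-1],[[0,0,0],0,-1]]'

```text
t: 8.1
eef_pos: [603.9, 57.7, 257.5]
tcp_rot: [3.139, 0.001, 2.047]
ft_force: [0.7, -0.7, 8.1]
opening: 0.004
grip_force: 4.2
```

Call:
move_arm --commands '[[[-0.03,0.06,0],0,-1],[[-0.03,0.06,0],0,-1],[[-0.03,0.06,0],0,-1],[[0,0,0],0,-1],[[0,0,0],0,-1]]'

```text
t: 8.52
eef_pos: [601.5, 62.6, 257.7]
tcp_rot: [3.138, 0.003, 2.047]
ft_force: [2.0, -4.1, 9.4]
opening: 0.003
grip_force: 4.8
```

Call:
move_arm --commands '[[[-0.03,0.06,0],0,-1],[[-0.03,0.06,0],0,-1],[[0,0,0],0,-1],[[0,0,0],0,-1]]'

```text
t: 8.85
eef_pos: [600.4, 64.7, 257.8]
tcp_rot: [3.137, 0.005, 2.047]
ft_force: [7.5, -18.3, 6.8]
opening: 0.003
grip_force: 14.7
```

Call:
move_arm --commands '[[[0,0,0.2],0,-1],[[0,0,0.4],0,-1],[[0,0,0.8],0,-1],[[0,0,0.9],0,-1],[[0,0,0.9],0,-1],[[-0.76,-0.44,0],0,-1],[[-0.76,-0.44,0],0,-1],[[-0.76,-0.44,0],0,-1],[[-0.76,-0.44,0],0,-1],[[-0.76,-0.44,0],0,-1],[[0,0,0],0,-1],[[0,0,0],0,-1]]'

```text
t: 9.85
eef_pos: [484.5, 0.2, 352.7]
tcp_rot: [3.141, 0.0, 2.046]
ft_force: [1.6, 0.5, -0.4]
opening: 0.002
grip_force: 0.0
```

```bash
python3 - <<'E'
from h import *
q=np.load("q.npy");c,sn=np.cos(q[2]),np.sin(q[2])
W=lambda X:(q[0]+c*X[0]-sn*X[1],q[1]+sn*X[0]+c*X[1],X[2])
im=[]
for n,b in(("top",(240,120,100,150)),("wrist",(0,0,640,480))):
    p=read_camera(n); a=np.ascontiguousarray(p["image"][:,:,::-1])
    for s in(1,-1):
        for th in(68,51): 
            X=W((-23,s*(116-80*np.cos(np.radians(th))),55+80*np.sin(np.radians(th)))); print(n,s,th,np.round(proj(p,X)))
    print("panel",[np.round(proj(p,W((-6,y,102)))) for y in(45,-45)],"pad",np.round(proj(p,W((-25,0,80)))))
    x,y,w,h=b; im.append(cv2.resize(a[y:y+h,x:x+w],(400,600) if n=="top" else (400,300)))
im[1]=np.vstack([im[1],np.zeros((300,400,3),np.uint8)])
cv2.imwrite("pics/h1.png",np.hstack(im)); s=env.state();print(s["eef_pos"])
E
```

```text
top 1 68 [324. 224.]
top 1 51 [320. 216.]
top -1 68 [289. 153.]
top -1 51 [293. 163.]
panel [array([309., 212.]), array([291., 176.])] pad [308. 192.]
wrist 1 68 [404. 274.]
wrist 1 51 [437. 266.]
wrist -1 68 [739. 275.]
wrist -1 51 [680. 267.]
panel [array([469., 229.]), array([628., 230.])] pad [525. 250.]
[485.57421773   0.71210288 352.53948833]
```

View pics/h1.png

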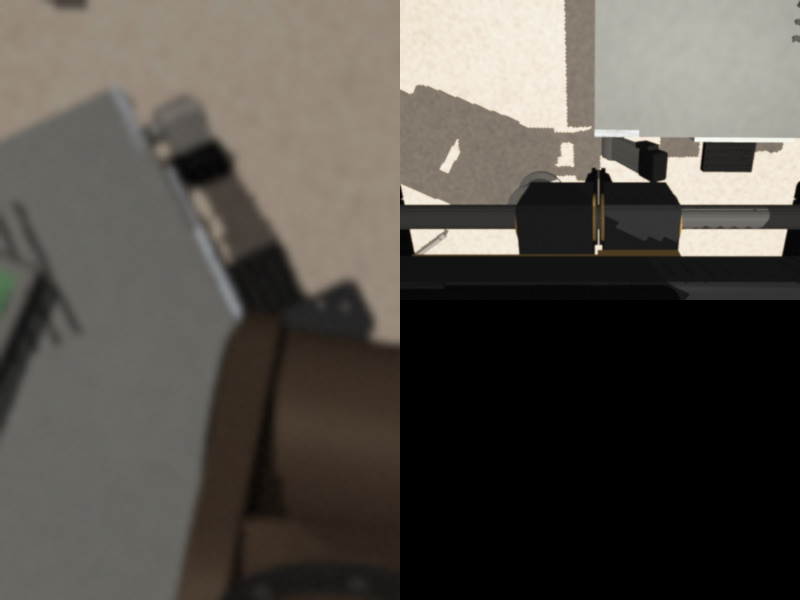

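Call:
move_arm --commands '[[[0.04,-0.08,-0.8],0,-1],[[0,0,-0.8],0,-1],[[0.148,0.076,0],0,-1],[[0.148,0.076,0],0,-1],[[0.148,0.076,0],0,-1],[[0.148,0.076,0],0,-1],[[0.148,0.076,0],0,-1],[[0.148,0.076,-0.072],0,-1],[[0.148,0.076,-0.072],0,-1],[[0.148,0.076,-0.072],0,-1],[[0,0,0],0,-1]]'

```text
t: 10.87
eef_pos: [522.4, 16.8, 297.5]
tcp_rot: [3.141, 0.0, 2.047]
ft_force: [-0.8, 0.0, 0.9]
opening: 0.007
grip_force: 0.0
```

Call:
move_arm --commands '[[[0.119,0.061,-0.13],0,-1],[[0.119,0.061,-0.13],0,-1],[[0.119,0.061,-0.13],0,-1],[[0.119,0.061,-0.13],0,-1],[[0.059,0.03,-0.13],0,-1],[[0.059,0.03,-0.13],0,-1],[[0.059,0.03,-0.13],0,-1],[[0.059,0.03,-0.13],0,-1],[[0.03,0.015,-0.117],0,-1],[[0.03,0.015,-0.117],0,-1],[[0.03,0.015,-0.117],0,-1],[[0.03,0.015,-0.117],0,-1],[[0,0,0],0,-1],[[0,0,0],0,-1]]'

```text
t: 12.03
eef_pos: [546.6, 29.1, 252.3]
tcp_rot: [-3.141, -0.0, 2.047]
ft_force: [-0.7, -0.0, 0.9]
opening: 0.006
grip_force: 0.4
```

Call:
move_arm --commands '[[[0,0,-0.04],0,-1],[[0,0,-0.04],0,-1],[[0,0,0],0,-1],[[0,0,0],0,-1]]'

```text
t: 12.37
eef_pos: [546.5, 29.1, 251.6]
tcp_rot: [3.141, 0.001, 2.047]
ft_force: [-6.2, -0.5, 21.6]
opening: 0.002
grip_force: 10.8
```

Call:
move_arm --commands '[[[0,0,0.3],0,-1],[[0,0,0.7],0,-1],[[0,0,0.8],0,-1],[[0,0,0.8],0,-1],[[0,0,0.75],0,-1],[[0.817,0.417,0],0,-1],[[0.817,0.417,0],0,-1],[[0.817,0.417,0],0,-1],[[0.817,0.417,0],0,-1],[[0.817,0.417,0],0,-1],[[0.817,0.417,0],0,-1],[[0.817,0.417,0],0,-1],[[0,0,0],0,-1],[[0,0,0],0,-1]]'

```text
t: 13.53
eef_pos: [718.7, 117.3, 349.5]
tcp_rot: [-3.141, -0.0, 2.048]
ft_force: [-0.7, -0.5, -0.5]
opening: 0.004
grip_force: 0.0
```

```bash
python3 - <<'E'
from h import *
p=read_camera("wrist"); cv2.imwrite("pics/w2.png",p["image"][:,:,::-1])
s=env.state();q=np.load("q.npy");d=s["eef_pos"][:2]-q[:2];c,sn=np.cos(q[2]),np.sin(q[2]);print(s["t"],s["eef_pos"],c*d[0]+sn*d[1],-sn*d[0]+c*d[1])
E
```

```text
13.5833 [718.07883209 116.81089722 349.78545114] -22.934327322678904 -130.0718123320035
```

View pics/w2.png

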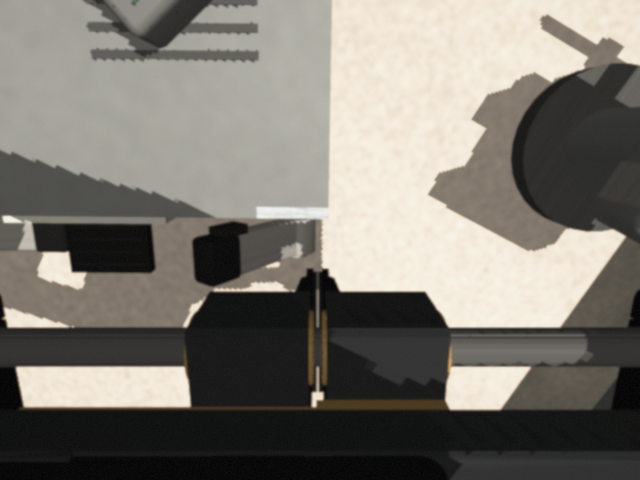

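Call:
move_arm --commands '[[[0,0,-0.75],0,-1],[[0,0,-0.75],0,-1],[[-0.148,-0.076,0],0,-1],[[-0.148,-0.076,0],0,-1],[[-0.148,-0.076,0],0,-1],[[-0.148,-0.076,0],0,-1],[[-0.148,-0.076,0],0,-1],[[-0.148,-0.076,-0.072],0,-1],[[-0.148,-0.076,-0.072],0,-1],[[-0.148,-0.076,-0.072],0,-1],[[0,0,0],0,-1]]'

```text
t: 14.5
eef_pos: [682.0, 98.1, 298.8]
tcp_rot: [-3.141, -0.0, 2.047]
ft_force: [0.1, 0.7, 0.1]
opening: 0.002
grip_force: 0.0
```

Call:
move_arm --commands '[[[-0.119,-0.061,-0.13],0,-1],[[-0.119,-0.061,-0.13],0,-1],[[-0.119,-0.061,-0.13],0,-1],[[-0.119,-0.061,-0.13],0,-1],[[-0.059,-0.03,-0.13],0,-1],[[-0.059,-0.03,-0.13],0,-1],[[-0.059,-0.03,-0.13],0,-1],[[-0.059,-0.03,-0.13],0,-1],[[-0.03,-0.015,-0.117],0,-1],[[-0.03,-0.015,-0.117],0,-1],[[-0.03,-0.015,-0.117],0,-1],[[-0.03,-0.015,-0.117],0,-1],[[0,0,0],0,-1],[[0,0,0],0,-1]]'

```text
t: 15.67
eef_pos: [657.7, 85.8, 253.6]
tcp_rot: [-3.141, -0.0, 2.047]
ft_force: [0.1, -0.3, 1.2]
opening: 0.009
grip_force: 0.0
```

Call:
move_arm --commands '[[[0,0,-0.04],0,-1],[[0,0,0],0,-1],[[0,0,0],0,-1]]'

```text
t: 15.92
eef_pos: [657.8, 85.8, 252.8]
tcp_rot: [3.141, 0.0, 2.047]
ft_force: [-0.6, 0.3, -0.4]
opening: 0.002
grip_force: 0.0
```

Call:
move_arm --commands '[[[0,0,-0.04],0,-1],[[0,0,-0.04],0,-1],[[0,0,0],0,-1],[[0,0,0],0,-1]]'

```text
t: 16.25
eef_pos: [657.7, 85.8, 251.8]
tcp_rot: [3.141, 0.0, 2.047]
ft_force: [-4.7, -0.8, 12.9]
opening: 0.005
grip_force: 6.9
```

Call:
move_arm --commands '[[[0,0,0.3],0,-1],[[0,0,0.8],0,-1],[[0,0,0.9],0,-1],[[0,0,0.9],0,-1],[[0,0,0.9],0,-1],[[0,0,0.9],0,-1],[[0.1,-0.8,0],0,-1],[[0.1,-0.8,0],0,-1],[[0.1,-0.8,0],0,-1],[[0.1,-0.8,0],0,-1],[[-0.2,-0.8,0],0,-1],[[-0.2,-0.8,0],0,-1],[[0,0,0],0,-1],[[0,0,0],0,-1]]'

```text
t: 17.42
eef_pos: [657.6, -59.2, 391.6]
tcp_rot: [3.141, -0.0, 2.045]
ft_force: [-0.4, 0.8, -1.3]
opening: 0.0
grip_force: 0.0
```

```bash
python3 - <<'E'
from h import *
a=read_camera("side")["image"][:,:,::-1]; b=read_camera("wrist")["image"][:,:,::-1]
cv2.imwrite("pics/f.png",np.hstack([cv2.resize(a[120:360,230:450],(400,436)),cv2.resize(b,(400,300)) if 0 else np.pad(cv2.resize(b,(400,300)),((0,136),(0,0),(0,0)))]))
print(env.state()["t"],env.state()["eef_pos"])
E
```

```text
17.5167 [657.86135858 -57.68089682 391.50049825]
```

View pics/f.png

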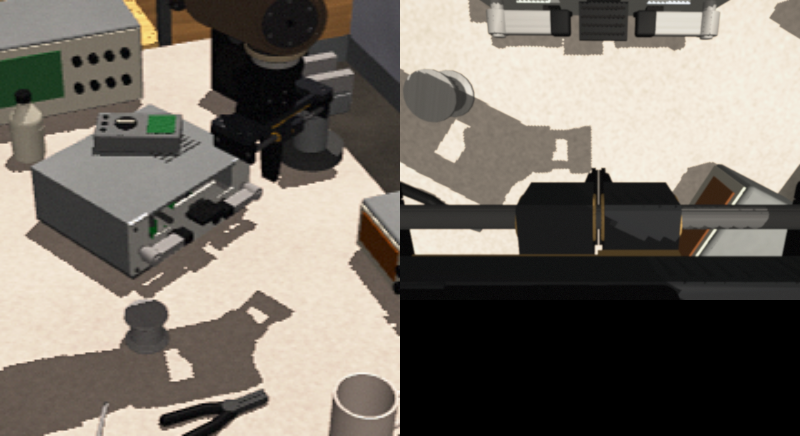

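The picture shows the tray home and both clamp arms level across the panel, at about (165,245) and (245,195). The bystanders have not moved and the robot is clear.

```bash
python3 -c "
from cell import env
print(env.job_done())"
```

```text
the job is handed in; nothing more can be done
None
```

The job is handed in: I pushed the tray fully home with the release lever held down, then swung both clamp arms down to their stops across the panel; the bystanders look unmoved in the final pictures, and the clock read about 17.5 s.

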